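# Pack the vial and close the stayed chest

## Task

Stand the loose vial upright in the front compartment of the open sample chest and let go of it. Then press the thumb plate at the knee of the locked folding stay to break it, and lower the lid gently until it is fully shut; do not force the lid against the locked stay or let it slam, and leave the conical flask and the tall beaker where they stand.

Things in the scene. Friction and masses are not known exactly. Their poses are not given: they have to be found in the camera images.
- chest: Grey sample chest fixed to the worktop, 200 mm deep (x), 280 mm wide (y), walls 85 mm high and 7 mm thick, open at the top. Origin: centre of its underside; x points to the hinged rear wall (away from the robot), y to its left, z up. A cross wall at x = 0 divides it into a front and a rear compartment; the rear one holds card slips and a stirring bar. It is turned up to about 0.25 rad.
- tray_front (a point): Centre of the floor of the chest's front compartment (11 mm above the worktop); the clear compartment is 88 mm deep by 266 mm wide. Axes as the chest's.
- lid: The chest's lid: grey shallow tray upside down, 200 mm long, 280 mm wide, 20 mm thick. Origin on the hinge axis at mid-width; its -x axis points along the lid from the hinge to the free edge, z out of its top face, y to the left (along the hinge). At the start it stands open, 76 degrees up from shut.
- lid_angle (a joint): Lid hinge angle, rad: 0 open and held by the locked stay (the start), grows as the lid goes down, 1.326 shut on the walls. The hinge is stiff (0.36 N m): the lid stays at whatever angle it is left and has to be pushed down all the way; 2 to 8 N on its free edge moves it once the stay is broken.
- lid_hinge (a point): Point on the hinge axis at mid-width of the chest, 96 mm behind the chest's centre, 86 mm above the worktop. Axes as the chest's; the axis runs along its y.
- lid_edge (a point): Middle of the lid's free edge, upper corner (196 mm from the hinge axis along the lid, 20 mm above the lid's underside). Axes as the lid's.
- knee_pad (a point): Centre of the top of the dark ribbed thumb plate (40 x 24 x 4 mm) at the knee of the two-link steel stay outside the chest's right (-y) wall; plate middle 24 mm out from the wall. x runs along the lower link, up to the knee; z out of the plate's top (up and towards the robot). Pressed 20 to 25 mm against z (2 to 8 N) it breaks the stay, turning about the lower pivot 68 mm back along x.
- stay_knee (a joint): Fold angle of the knee, rad: 0 locked, a little past straight, against its stop (the start); 0.16 straight; folded to about 0.5 or more it stays broken (stiff joints) and no longer holds the lid; about 2.4 with the lid shut. Pushing the lid back up to its start can lock the stay again.
- vial: Screw-cap sample vial with white cap, diameter 24 mm, 58 mm high, standing upright alone on the worktop to the right of the chest. Origin: centre of its base, z up.
- conical_flask: Glass conical flask with ball stopper, diameter 68 mm, 137 mm high, a bystander to the right. Origin: centre of its base.
- tall_beaker: Tall glass beaker, diameter 67 mm, 106 mm high, a bystander at the right. Origin: centre of its base.

How it is judged:
By the outcome, as a careful person would: the job done as asked, in the order asked, and still so for the second after the job is handed in, with the robot touching nothing.
It also fails if it takes over 59 s, if anything falls off the work surface, if the arm or the gripper's body presses on something with over 40 N, if the wrist force passes 120 N, or if a joint passes its speed limit or range.

## Robot

A 6-joint arm with a two-finger parallel gripper is mounted at the origin on a cart in front of the work surface, level with it; the furniture and walls round the work are solid. World frame = base frame: x ahead of the robot, y to its left, z up, the work surface at z = 0. Lengths are in m, angles in rad, forces in N, time in s.
With the tool pointing down it reaches from about 0.3 to 0.875 m from the base axis. Payload 6.4 kg.
Tool frame: the origin (TCP) lies at the very end of the fingers, on their centre line; the grasp point (between the pads) lies 19 mm behind it; z points along the fingers, y is the direction in which the jaws open and shut (so a half turn about z gives the same grasp; the last joint's range is limited). The gripper opens to 85 mm and grips with 20 to 120 N. Pads are 22 mm wide; open, the fingers measure 114 mm over their backs; the gripper's body (76 mm by 85 mm) begins 54 mm behind the grasp point. The pads swing forward as they close: fully open they stand 13 mm farther back than shut.
Start: joints at [0.91, 0.181, 1.607, -0, 1.354, -0.206], TCP at [0.253, 0.517, 0.231] pointing down, gripper open.
Joint ranges: [-2.99, 2.99], [-0.89, 2.07], [0.3, 2.58], [-1.14, 4.28], [0, 2.63], [-3.12, 3.12]. Speed limits (rad/s): [2.57, 2.57, 3.01, 3.14, 3.14, 3.14].

## Interface

Orientations are given as a unit quaternion [w, x, y, z].
In Python, from bench import * gives the robot as it stands.
- The arm moves only by the tool arm_command, never from a script. Its argument "motion" is text: rows parted by semicolons, each of 7 numbers parted by spaces: the shift along the tool's x, y, z in units of 0.2 m (1.0 is 0.2 m), then the turn, a rotation vector about the tool's x, y, z in units of 60 degrees (1.0 is 60 degrees), then the opening, from 0 (shut) to 1 (fully open). In form: tx ty tz ax ay az grip; .... A call has 1 to 10 rows; each row shifts and turns the pose as measured when the row begins, along the tool's axes as they then stand; what a row does not reach is not made up. A row lasts 1/12 s, in which the tool goes at most 41.7 mm and 7.16 degrees, less where a joint would pass 70% of its speed; a pose out of reach is approached as far as the arm can. A call with a number of a shift or a turn outside -1 to 1 is refused whole. A call with a gripper value outside its range is refused whole. The fingers move at their own pace and stop on an object; the grip force is fixed at half the most. Time passes only in rows, so rows that do not move let the fingers close. It gives the time, the measured TCP pose, the force and the opening at its end, in the units of the state.
- get_obs(): the state, without advancing time (a new reading comes with each control period).
- camera(name): name is "side" or "top"; returns a dict with "img" (400x640x3 uint8, red, green, blue), "intrinsics" (3x3 intrinsics, pixels), "pose" (4x4, takes a point from camera to world coordinates). Camera axes: x right, y down, z forward; pixel columns grow to the right and rows downward; lengths in m; the calibration is good to about 2 mm. A picture is of the moment at which its call begins. There is no depth.
- hand_in(): hands the job in, once; it reports no verdict.
Trained networks look in the newest picture that a camera, given by its name, has taken for a name from the list of things; names that differ only in an ending like _2 or _b are one class to them, and where a whole thing is asked for, a point or a joint stands for the part that bears it (a point fixed in the world has none). Each returns a list of dicts, best first, with "conf" (0 to 1); they miss things now and then, are a little off and sometimes report something else, mostly with a low value. They report only what shows in the picture. A call takes as long as a camera call.
- search_frame(camera, target): "box" ([left, top, right, bottom] in pixels, round what is visible of it).
The state is a dict: "time_s": time; "q": joint angles; "dq": joint speeds; "joint_efforts": joint torques, N m; "eef_pos": TCP position; "eef_rot": TCP orientation; "wrist_force": force on the tool from outside, world axes, zero at the start; "torque": the same for the moment, N m; "opening": opening from 0.0 (shut) to 1.0 (fully open).
Only numpy, scipy, OpenCV 4.12 (cv2) and the standard library are available. Lean on these libraries where they do the work, as an engineer would, in place of code of your own. Each camera call takes 0.05 s, during which the arm holds its last target.

## Working session

There is one attempt and no reset: what is moved stays moved. The work goes in short steps, Python scripts to look and compute and a tool call to move; the robot and the scene stay as the last step left them, time stands still between calls to the robot, and variables do not carry over. Pictures are saved under pics/ and viewed, and the job is handed in when it is done.

Besides the shell and the picture viewer there is one more tool, called after "Request:" by a JSON object that holds its "fn" and its "kwargs", one argument or row to a line. arm_command: Moves the arm, as the interface text tells. Shifts and turns lie within -1 to 1; 1 stands for 0.2 m of shift or 60 degrees of turn. Its arguments: {"type":"object","properties":{"motion":{"type":"string"}},"required":["motion"]}

```bash
ls; mkdir -p pics; python3 - <<'E'
from bench import *
import cv2
for n in ("side","top"):
    c=camera(n); cv2.imwrite(f"pics/{n}0.png",c["img"][:,:,::-1]); print(n,c["intrinsics"].tolist(),c["pose"].round(4).tolist())
    for t in ("chest","lid","knee_pad","vial","conical_flask","tall_beaker","stay_knee"):
        print(t,[(d["box"],round(d["conf"],2)) for d in search_frame(n,t)][:3])
print(get_obs())
E
```

```text
pics
side [[388.1663944725343, 0.0, 312.7760325085193], [0.0, 388.1663944725343, 201.39801336688913], [0.0, 0.0, 1.0]] [[0.9032, -0.2298, 0.3626, 0.2203], [-0.4289, -0.5153, 0.7419, -0.8413], [0.0163, -0.8256, -0.564, 0.67], [0.0, 0.0, 0.0, 1.0]]
chest [([231.6, 102.6, 336.2, 251.0], 0.68)]
lid [([277.4, 106.9, 337.8, 209.6], 0.81)]
knee_pad []
vial [([326.8, 280.3, 341.3, 309.1], 0.72)]
conical_flask [([352.9, 230.1, 381.1, 280.3], 0.64)]
tall_beaker [([384.5, 294.9, 426.8, 355.9], 0.6)]
stay_knee [([307.2, 183.4, 332.3, 204.8], 0.56), ([276.6, 185.6, 331.4, 227.9], 0.56)]
top [[363.42369582942285, 0.0, 325.21925096290227], [0.0, 363.42369582942285, 197.443311944524], [0.0, 0.0, 1.0]] [[0.0796, -0.9756, 0.2044, 0.3685], [-0.9968, -0.0785, 0.0134, -0.1847], [0.003, -0.2048, -0.9788, 1.0801], [0.0, 0.0, 0.0, 1.0]]
chest [([184.3, 155.2, 321.6, 254.8], 0.73), ([356.9, 171.2, 372.5, 196.4], 0.31)]
lid [([185.6, 158.3, 311.6, 182.2], 0.76)]
knee_pad [([305.9, 175.6, 318.1, 220.0], 0.53)]
vial [([377.0, 221.3, 386.9, 230.0], 0.56)]
conical_flask [([353.4, 172.9, 373.9, 196.4], 0.8)]
tall_beaker [([420.6, 184.4, 456.2, 214.6], 0.8)]
stay_knee [([307.6, 201.5, 308.8, 206.2], 0.63)]
{'time_s': 0.8, 'q': array([ 9.09702663e-01,  1.80778543e-01,  1.60695040e+00, -1.66127959e-05,
        1.35380853e+00, -2.06291109e-01]), 'dq': array([ 2.15129708e-03,  1.19607564e-03, -8.31792965e-05,  1.00848529e-04,
       -1.67810034e-03,  9.07919580e-04]), 'joint_efforts': array([ 1.61810774e-03, -4.44789505e+01, -3.51666892e+01, -9.78108483e-05,
        6.93647235e-04,  1.97791445e-05]), 'eef_pos': array([0.25259644, 0.51658737, 0.23132454]), 'eef_rot': array([1.89538822e-05, 2.25444725e-01, 9.74255960e-01, 2.16252947e-05]), 'wrist_force': array([ 0.60720759, -0.08207055,  0.47474166]), 'torque': array([-0.04261364,  0.04777363, -0.02516322]), 'opening': 0.9978319365745509}
```

```bash
python3 - <<'E'
import cv2
a=cv2.imread("pics/side0.png"); cv2.imwrite("pics/side0z.png",cv2.resize(a[80:380,200:470],None,fx=2.2,fy=2,interpolation=cv2.INTER_CUBIC) if 0 else cv2.resize(a[80:370,200:500],(600,580),interpolation=cv2.INTER_CUBIC))
a=cv2.imread("pics/top0.png"); cv2.imwrite("pics/top0z.png",cv2.resize(a[120:300,160:480],None,fx=2.5,fy=2.5,interpolation=cv2.INTER_CUBIC))
E
```

```text
(no output)
```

View pics/side0z.png

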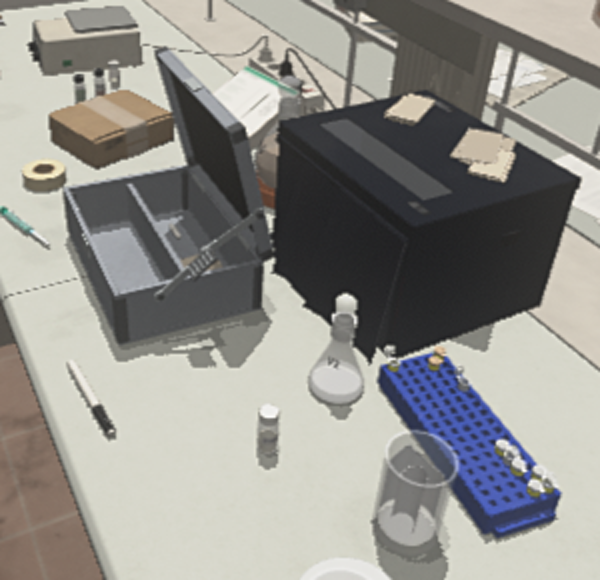

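View pics/top0z.png

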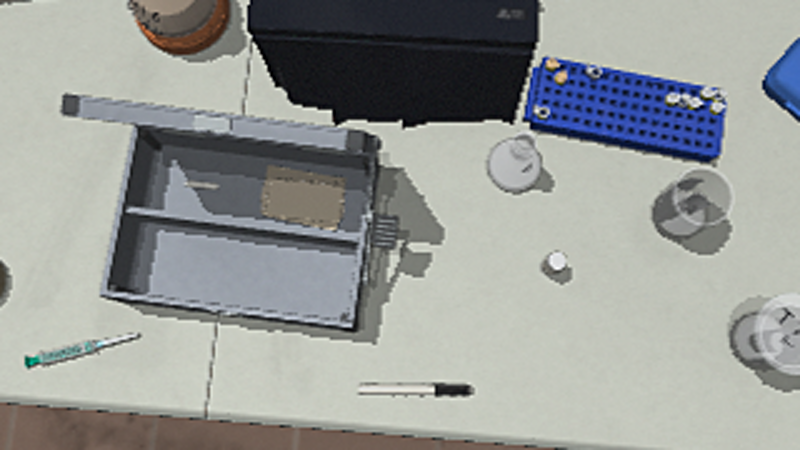

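View pics/side0.png

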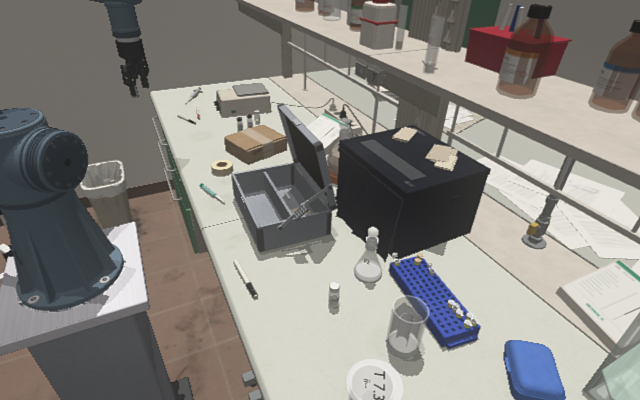

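View pics/top0.png

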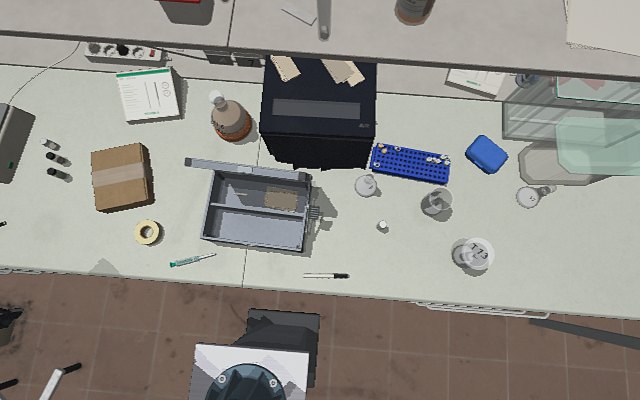

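```bash
python3 - <<'E'
import cv2
a=cv2.imread("pics/top0.png"); cv2.imwrite("pics/t1.png",cv2.resize(a[150:260,180:340],None,fx=5,fy=5,interpolation=cv2.INTER_CUBIC))
a=cv2.imread("pics/side0.png"); cv2.imwrite("pics/s1.png",cv2.resize(a[95:255,225:345],None,fx=3.75,fy=3.75,interpolation=cv2.INTER_CUBIC))
E
```

```text
(no output)
```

View pics/t1.png

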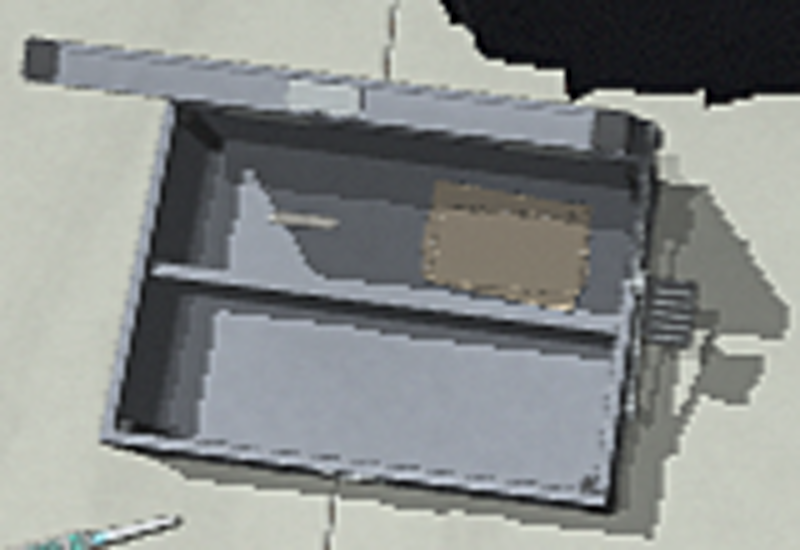

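View pics/s1.png

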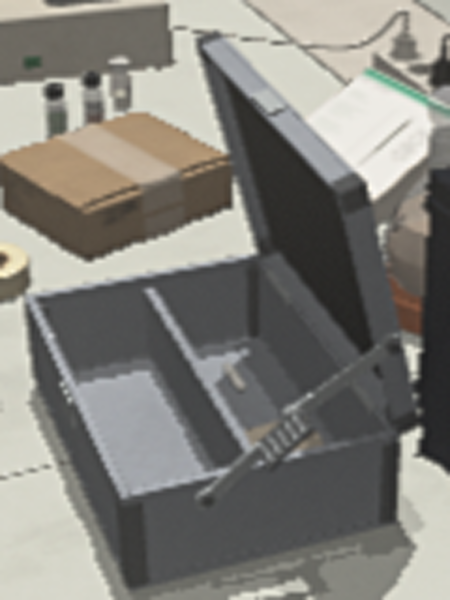

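```bash
cat > h.py <<'E'
import numpy as np, cv2
CAM={'side':(np.array([[388.1664,0,312.776],[0,388.1664,201.398],[0,0,1]]),None),'top':(np.array([[363.4237,0,325.2193],[0,363.4237,197.4433],[0,0,1]]),None)}
P={'side':np.array([[0.9032,-0.2298,0.3626,0.2203],[-0.4289,-0.5153,0.7419,-0.8413],[0.0163,-0.8256,-0.564,0.67],[0,0,0,1]]),
'top':np.array([[0.0796,-0.9756,0.2044,0.3685],[-0.9968,-0.0785,0.0134,-0.1847],[0.003,-0.2048,-0.9788,1.0801],[0,0,0,1]])}
def proj(c,p):
    p=np.atleast_2d(p); K=CAM[c][0]; T=P[c]
    q=(p-T[:3,3])@T[:3,:3]; return q[:,:2]/q[:,2:]*K[0,0]+K[:2,2]
def ray(c,uv,z):
    K=CAM[c][0];T=P[c]; d=T[:3,:3]@np.linalg.solve(K,[uv[0],uv[1],1]); o=T[:3,3]
    return o+d*(z-o[2])/d[2]
def chest2w(pose,p):
    x,y,a=pose; R=np.array([[np.cos(a),-np.sin(a),0],[np.sin(a),np.cos(a),0],[0,0,1]])
    return np.atleast_2d(p)@R.T+[x,y,0]
def lid2c(ang,p): # ang: lid angle joint, 0 open (76deg)
    e=1.326-ang; p=np.atleast_2d(p); c,s=np.cos(e),np.sin(e)
    # -x dir lifts up with e
    X=np.array([c,0,-s]); Z=np.array([s,0,c])
    return p[:,:1]*X+p[:,1:2]*[0,1,0]+p[:,2:3]*Z+[.096,0,.086]
E
cat > fit.py <<'E'
from h import *
from scipy.optimize import least_squares
obs=[('top',(-.1,.14,.085),(200.4,238)),('top',(-.1,-.14,.085),(302,251)),('side',(-.1,.14,.085),(232.5,174.2)),('side',(-.1,-.14,.085),(258.3,227.5)),('side',(.1,-.14,.085),(330.3,211)),('side',(-.1,-.14,0),(261,251.8))]
f=lambda v:np.concatenate([proj(c,chest2w(v,p))[0]-o for c,p,o in obs])
r=least_squares(f,[.45,.05,0],loss='soft_l1'); print(r.x.round(4)); print(r.fun.reshape(-1,2).round(1))
pose=r.x
for n in('top','side'):
    im=cv2.imread(f'pics/{n}0.png'); s=5 if n=='top' else 3.75
    ox,oy,w,h=(180,150,160,110) if n=='top' else (225,95,120,160)
    z=cv2.resize(im[oy:oy+h,ox:ox+w],None,fx=s,fy=s,interpolation=cv2.INTER_CUBIC)
    def L(pts,col):
        q=((proj(n,pts)+.5-[ox,oy])*s-.5).round().astype(int); cv2.polylines(z,[q],True,col,1)
    for zz in(0,.085): L(chest2w(pose,[(-.1,.14,zz),(-.1,-.14,zz),(.1,-.14,zz),(.1,.14,zz)]),(0,0,255))
    for zz in(0,.02): L(chest2w(pose,lid2c(0,[(-.196,.14,zz),(-.196,-.14,zz),(0,-.14,zz),(0,.14,zz)])),(0,255,0))
    cv2.imwrite(f'pics/fit_{n}_{__import__("sys").argv[1]}.png',z)
for n,b in(('side',[326.8,280.3,341.3,309.1]),('top',[377,221.3,386.9,230])):
    pass
def box(c,R,H,xy):
    th=np.linspace(0,6.28,40);p=np.array([(xy[0]+R*np.cos(t),xy[1]+R*np.sin(t),zz) for t in th for zz in(0,H)]);q=proj(c,p);return np.r_[q.min(0),q.max(0)]
for nm,R,H,bs in(('vial',.012,.058,([326.8,280.3,341.3,309.1],[377,221.3,386.9,230])),('flask',.034,.137,([352.9,230.1,381.1,280.3],[353.4,172.9,373.9,196.4])),('beaker',.0335,.106,([384.5,294.9,426.8,355.9],[420.6,184.4,456.2,214.6]))):
  for use in((1,0),(0,1),(1,1)):
    g=lambda v:np.r_[(box('side',R,H,v)-bs[0])*use[0],(box('top',R,H,v)-bs[1])*use[1]]
    s=least_squares(g,[.45,-.2]); print(nm,use,s.x.round(4),s.fun.round(1))
E
python3 fit.py 1
```

```text
[ 0.5319  0.0155 -0.0441]
[[ 0.1 -0.7]
 [ 0.  -1. ]
 [-1.3 -0.8]
 [-0.6  0.4]
 [ 2.1 -0.8]
 [-1.2  2.4]]
vial (1, 0) [ 0.5202 -0.3411] [ 1.1  1.  -1.1 -0.9 -0.  -0.   0.   0. ]
vial (0, 1) [ 0.5172 -0.341 ] [-0.   0.  -0.  -0.  -0.7 -1.   0.7  1.1]
vial (1, 1) [ 0.519  -0.3413] [ 0.7  1.2 -1.5 -0.7 -0.6 -1.6  0.8  0.5]
flask (1, 0) [ 0.6255 -0.2958] [-3.8 -8.1  3.5  6.4  0.  -0.   0.   0. ]
flask (0, 1) [ 0.6221 -0.2745] [-0.  -0.  -0.   0.  -4.4 -5.2  3.9  5.7]
flask (1, 1) [ 0.6263 -0.2851] [ -5.7 -10.8   1.    3.2  -0.9  -6.4   7.9   4.6]
beaker (1, 0) [ 0.5969 -0.4848] [-0.7 -1.7  0.6  1.4 -0.   0.  -0.   0. ]
beaker (0, 1) [ 0.6011 -0.4945] [ 0.   0.   0.   0.   0.6  0.1 -0.5 -0.1]
beaker (1, 1) [ 0.5976 -0.4878] [ 0.4 -0.8  2.   2.5 -1.7  1.1 -3.   0.9]
```

View pics/fit_top_1.png

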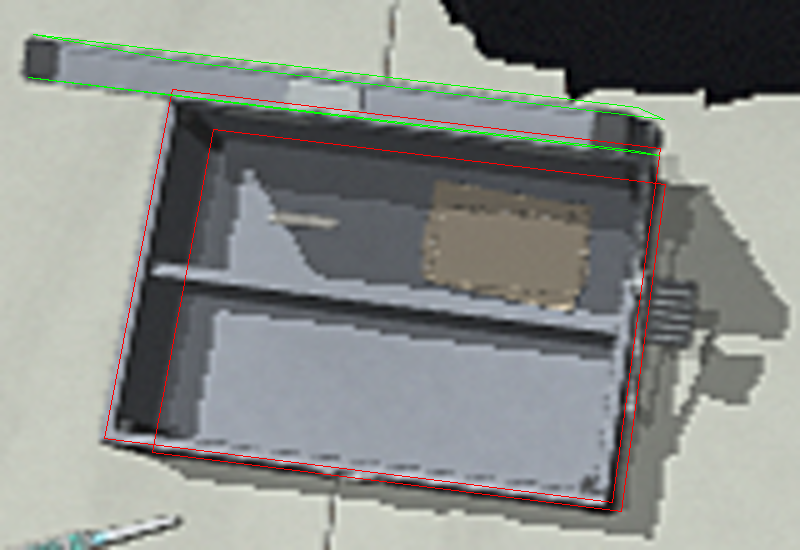

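View pics/fit_side_1.png

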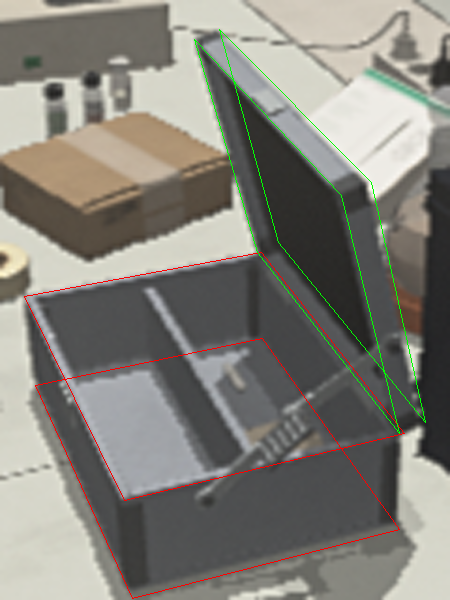

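```bash
python3 - <<'E'
from h import *
from scipy.optimize import least_squares
pose=[.531,.0155,-.045]
O={'knee':{'side':(301,212.3),'top':(314.4,212.4)},'lowpiv':{'side':(279.7,227.5)},'uppiv':{'side':(329,187)}}
for k,o in O.items():
    if len(o)==2:
        f=lambda v:np.concatenate([proj(c,chest2w(pose,v))[0]-u for c,u in o.items()])
        s=least_squares(f,[0,-.16,.1]);print(k,s.x.round(4),s.fun.round(2))
    f=lambda v:np.concatenate([proj(c,chest2w(pose,[v[0],-.16 if k=='knee' else -.155,v[1]]))[0]-u for c,u in o.items()])
    s=least_squares(f,[0,.1]);print(k,s.x.round(4),s.fun.round(2))
print(ray('top',(316,171),.2))
E
```

```text
knee [ 0.0038 -0.1618  0.1186] [-0.47  0.09  0.2  -0.49]
knee [0.0043 0.117 ] [-0.54  0.14 -0.44 -0.67]
lowpiv [-0.0481  0.0823] [-0.  0.]
uppiv [0.0805 0.1694] [-0.  0.]
[ 0.61808155 -0.14416455  0.2       ]
```

```bash
cat > go.py <<'E'
import sys,numpy as np
from bench import *
from scipy.spatial.transform import Rotation as R
def rot(q): return R.from_quat([q[1],q[2],q[3],q[0]])
YAW=-.045
def down(tilt=0,yaw=YAW):
    # tool y along chest y; tilt>0 leans tool z toward chest +x
    z=np.array([np.sin(tilt),0,-np.cos(tilt)]); y=np.array([0,1,0]); x=np.cross(y,z)
    return R.from_euler('z',yaw)*R.from_matrix(np.c_[x,y,z])
def show(p=None,tilt=0,yaw=YAW):
    o=get_obs(); r=rot(o['eef_rot']); 
    print('t',round(o['time_s'],2),'tcp',o['eef_pos'].round(4),'F',o['wrist_force'].round(1),'open',round(o['opening'],3),'q',o['q'].round(2))
    t=down(tilt,yaw); rv=(r.inv()*t).as_rotvec()
    print('total turn units',(rv/(np.pi/3)).round(3),'deg',np.degrees(rv).round(1))
    if p is not None:
        d=np.array(p)-o['eef_pos']
        print('total shift units now',(r.inv().apply(d)/.2).round(3),'after turn',(t.inv().apply(d)/.2).round(3))
E
python3 -c "
from go import *
show([.519,-.341,.2])"
```

```text
t 0.8 tcp [0.2526 0.5166 0.2313] F [ 0.6 -0.1  0.5] open 0.998 q [ 0.91  0.18  1.61 -0.    1.35 -0.21]
total turn units [ 0.     0.    -0.391] deg [  0.    0.  -23.5]
total shift units now [-3.08  -3.267  0.157] after turn [-1.524 -4.224  0.157]
```

Request:
{"fn": "arm_command", "kwargs": {
  "motion": "0 0 0 0 0 -0.1 1; 0 0 0 0 0 -0.1 1; 0 0 0 0 0 -0.1 1; 0 0 0 0 0 -0.1 1"
}}

```text
time_s: 1.13
eef_pos: [0.2526, 0.5166, 0.2314]
eef_rot: [0.0, 0.011, 1.0, 0.0]
wrist_force: [0.3, -0.3, -0.7]
opening: 1.002
```

```bash
python3 -c "
from go import *
show([.519,-.341,.2])"
```

```text
t 1.13 tcp [0.2526 0.5166 0.2314] F [ 0.3 -0.3 -0.7] open 1.002 q [ 0.91  0.18  1.61 -0.    1.35 -0.64]
total turn units [0.    0.    0.023] deg [0.  0.  1.4]
total shift units now [-1.422 -4.259  0.157] after turn [-1.523 -4.224  0.157]
```

Request:
{"fn": "arm_command", "kwargs": {
  "motion": "-0.065 -0.19 0 0 0 0 1; -0.065 -0.19 0 0 0 0 1; -0.065 -0.19 0 0 0 0 1; -0.065 -0.19 0 0 0 0 1; -0.065 -0.19 0 0 0 0 1; -0.065 -0.19 0 0 0 0 1; -0.065 -0.19 0 0 0 0 1; -0.065 -0.19 0 0 0 0 1; -0.065 -0.19 0 0 0 0 1; -0.065 -0.19 0 0 0 0 1"
}}

```text
time_s: 1.97
eef_pos: [0.3793, 0.1274, 0.2307]
eef_rot: [0.002, -0.001, 1.0, 0.002]
wrist_force: [0.7, 0.6, -0.2]
opening: 1.0
```

```bash
python3 -c "
from go import *
show([.519,-.341,.2])"
```

```text
t 1.97 tcp [0.3793 0.1274 0.2307] F [ 0.7  0.6 -0.2] open 1.0 q [ 0.02 -0.24  2.02  0.    1.36 -1.55]
total turn units [0.003 0.005 0.044] deg [0.2 0.3 2.7]
total shift units now [-0.694 -2.343  0.149] after turn [-0.803 -2.308  0.154]
```

Request:
{"fn": "arm_command", "kwargs": {
  "motion": "-0.06 -0.19 0 0 0 0 1; -0.06 -0.19 0 0 0 0 1; -0.06 -0.19 0 0 0 0 1; -0.06 -0.19 0 0 0 0 1; -0.06 -0.19 0 0 0 0 1; -0.06 -0.19 0 0 0 0 1; -0.06 -0.19 0 0 0 0 1; -0.06 -0.19 0 0 0 0 1; -0.06 -0.19 0 0 0 0 1; -0.06 -0.19 0 0 0 0 1"
}}

```text
time_s: 2.8
eef_pos: [0.5007, -0.2716, 0.2345]
eef_rot: [0.008, 0.001, 1.0, 0.0]
wrist_force: [1.1, 0.0, 0.5]
opening: 0.997
```

```bash
python3 -c "
from go import *
show([.519,-.341,.1])"
```

```text
t 2.8 tcp [ 0.5007 -0.2716  0.2345] F [1.1 0.  0.5] open 0.997 q [-0.71  0.16  1.63  0.01  1.35 -2.28]
total turn units [0.001 0.015 0.041] deg [0.1 0.9 2.4]
total shift units now [-0.082 -0.347  0.673] after turn [-0.107 -0.343  0.672]
```

Request:
{"fn": "arm_command", "kwargs": {
  "motion": "-0.04 -0.14 0.12 0 0.015 0.04 1; -0.04 -0.12 0.12 0 0 0 1; -0.02 -0.07 0.15 0 0 0 1; 0 0 0.15 0 0 0 1; 0 0 0 0 0 0 1; 0 0 0 0 0 0 1"
}}

```text
time_s: 3.3
eef_pos: [0.5223, -0.3547, 0.1251]
eef_rot: [0.003, 0.028, 1.0, -0.003]
wrist_force: [0.8, 0.1, 0.6]
opening: 1.001
```

```bash
python3 - <<'E'
from go import *
import cv2
show([.519,-.341,.018])
for n in("side","top"):
    c=camera(n); cv2.imwrite(f"pics/{n}1.png",cv2.resize(c["img"][150:350,260:480,::-1] if n=="side" else c["img"][120:300,250:450,::-1],None,fx=2.7,fy=2.7,interpolation=cv2.INTER_CUBIC))
E
```

```text
t 3.3 tcp [ 0.5223 -0.3547  0.1251] F [0.8 0.1 0.6] open 1.001 q [-0.78  0.4   1.55 -0.    1.18 -2.3 ]
total turn units [-0.006  0.006 -0.01 ] deg [-0.4  0.3 -0.6]
total shift units now [0.023 0.071 0.535] after turn [0.019 0.068 0.536]
```

View pics/side1.png

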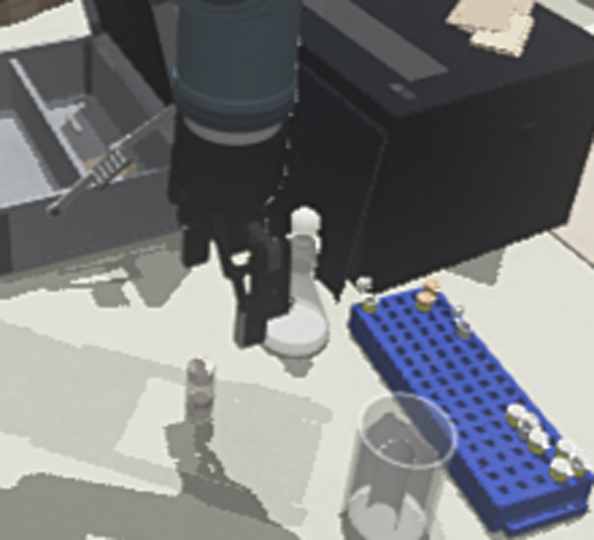

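View pics/top1.png

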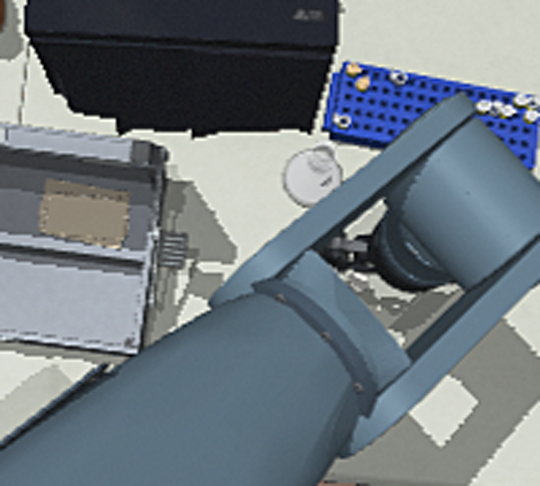

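```bash
python3 - <<'E'
from h import *
t=np.array([.5223,-.3547,.1251])
for p in(t,t+[0,.045,.013],t-[0,.045,-.013],t+[0,0,.019],np.array([.519,-.341,.029]),np.array([.519,-.341,.058])): print(((proj('side',p)-[260,150])*2.7).round(), proj('side',p).round(1))
E
```

```text
[[217. 314.]] [[340.3 266.1]]
[[190. 264.]] [[330.2 247.7]]
[[249. 341.]] [[352.1 276.3]]
[[218. 295.]] [[340.9 259.1]]
[[198. 391.]] [[333.4 295. ]]
[[200. 366.]] [[334.1 285.6]]
```

Request:
{"fn": "arm_command", "kwargs": {
  "motion": "0.02 0.07 0 0 0 -0.01 1; 0 0 0 0 0 0 1; 0 0 0.1 0 0 0 1; 0 0 0.1 0 0 0 1; 0 0 0.1 0 0 0 1; 0 0 0.1 0 0 0 1; 0 0 0 0 0 0 1; 0 0 0 0 0 0 1"
}}

```text
time_s: 4.07
eef_pos: [0.5312, -0.3461, 0.0652]
eef_rot: [0.015, 0.019, 1.0, -0.015]
wrist_force: [0.0, -0.0, -0.2]
opening: 1.0
```

```bash
python3 - <<'E'
from go import *
import cv2
show([.519,-.341,.018])
c=camera("side"); cv2.imwrite("pics/side2.png",cv2.resize(c["img"][200:340,270:430,::-1],None,fx=4,fy=4,interpolation=cv2.INTER_CUBIC))
E
```

```text
t 4.07 tcp [ 0.5312 -0.3461  0.0652] F [ 0.  -0.  -0.2] open 1.0 q [-0.76  0.47  1.6  -0.    1.03 -2.3 ]
total turn units [-0.028  0.03   0.007] deg [-1.7  1.8  0.4]
total shift units now [0.069 0.03  0.233] after turn [0.062 0.023 0.236]
```

View pics/side2.png

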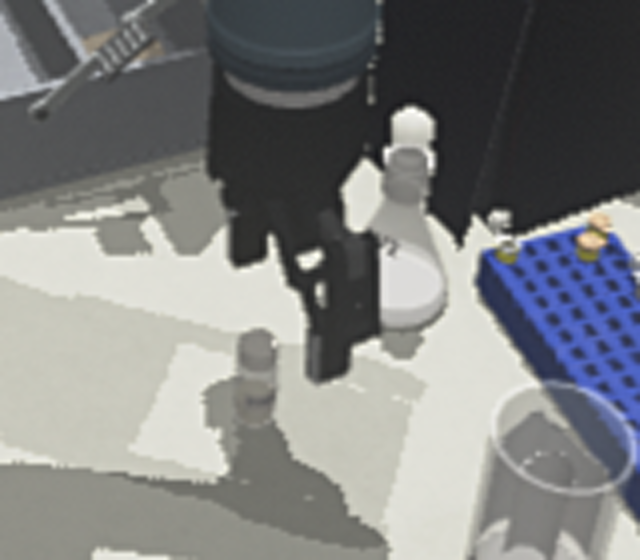

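Request:
{"fn": "arm_command", "kwargs": {
  "motion": "0.065 0.025 0 -0.028 0.03 0.007 1; 0 0 0 0 0 0 1; 0 0 0 0 0 0 1"
}}

```text
time_s: 4.37
eef_pos: [0.521, -0.3423, 0.0708]
eef_rot: [0.003, 0.022, 1.0, -0.002]
wrist_force: [1.1, 0.0, 0.3]
opening: 0.999
```

```bash
python3 - <<'E'
from go import *
show([.519,-.341,.018])
E
```

```text
t 4.37 tcp [ 0.521  -0.3423  0.0708] F [1.1 0.  0.3] open 0.999 q [-0.77  0.46  1.6   0.    1.08 -2.3 ]
total turn units [-0.004  0.005  0.001] deg [-0.3  0.3  0. ]
total shift units now [0.012 0.008 0.264] after turn [0.01  0.006 0.264]
```

Request:
{"fn": "arm_command", "kwargs": {
  "motion": "0.01 0.005 0.045 -0.003 0.004 0 1; 0.005 0 0.045 -0.003 0.003 0 1; 0.005 0 0.045 -0.003 0.003 0 1; 0.005 0 0.045 -0.003 0.003 0 1; 0.005 0 0.045 -0.003 0.003 0 1; 0 0 0 0 0 0 1; 0 0 0 0 0 0 1"
}}

```text
time_s: 4.95
eef_pos: [0.5165, -0.3422, 0.0232]
eef_rot: [-0.004, 0.022, 1.0, 0.004]
wrist_force: [0.7, -0.0, 0.6]
opening: 1.002
```

```bash
python3 - <<'E'
from go import *
show([.519,-.341,.018])
E
```

```text
t 4.95 tcp [ 0.5165 -0.3422  0.0232] F [ 0.7 -0.   0.6] open 1.002 q [-0.78  0.54  1.6   0.    1.02 -2.3 ]
total turn units [ 0.008 -0.008  0.001] deg [ 0.5 -0.5  0.1]
total shift units now [-0.012  0.007  0.026] after turn [-0.012  0.007  0.026]
```

Request:
{"fn": "arm_command", "kwargs": {
  "motion": "-0.012 0.007 0.026 0.008 -0.008 0 1; 0 0 0 0 0 0 1; 0 0 0 0 0 0 0; 0 0 0 0 0 0 0; 0 0 0 0 0 0 0; 0 0 0 0 0 0 0; 0 0 0 0 0 0 0; 0 0 0 0 0 0 0; 0 0 0 0 0 0 0; 0 0 0 0 0 0 0"
}}

```text
time_s: 5.78
eef_pos: [0.52, -0.3412, 0.0185]
eef_rot: [0.001, 0.022, 1.0, -0.001]
wrist_force: [-1.2, 0.0, -0.4]
opening: 0.26
```

```bash
python3 - <<'E'
from go import *
import cv2
show([.519,-.341,.15])
c=camera("side"); cv2.imwrite("pics/side3.png",cv2.resize(c["img"][200:340,270:430,::-1],None,fx=4,fy=4,interpolation=cv2.INTER_CUBIC))
E
```

```text
t 5.78 tcp [ 0.52   -0.3412  0.0185] F [-1.2  0.  -0.4] open 0.26 q [-0.77  0.54  1.61  0.    0.99 -2.3 ]
total turn units [-0.002  0.003  0.001] deg [-0.1  0.2  0.1]
total shift units now [ 0.003 -0.001 -0.657] after turn [ 0.005  0.001 -0.657]
```

View pics/side3.png

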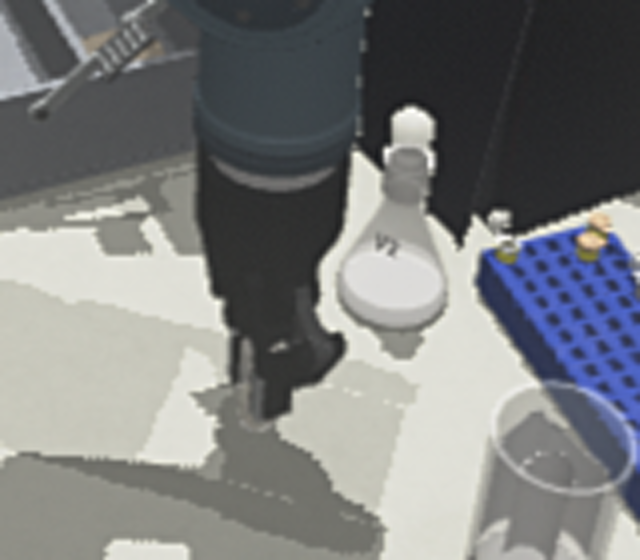

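Request:
{"fn": "arm_command", "kwargs": {
  "motion": "0 0 -0.05 0 0 0 0; 0 0 -0.1 0 0 0 0; 0 0 -0.15 0 0 0 0; 0 0 -0.15 0 0 0 0; 0 0 -0.15 0 0 0 0; 0 0 -0.15 0 0 0 0; 0 0 -0.15 0 0 0 0; 0 0 -0.1 0 0 0 0; 0 0 0 0 0 0 0"
}}

```text
time_s: 6.58
eef_pos: [0.5175, -0.3391, 0.23]
eef_rot: [-0.001, 0.022, 1.0, 0.001]
wrist_force: [-0.3, -0.3, -0.6]
opening: 0.256
```

```bash
python3 - <<'E'
from go import *
show([.483,.018,.2])
E
```

```text
t 6.58 tcp [ 0.5175 -0.3391  0.23  ] F [-0.3 -0.3 -0.6] open 0.256 q [-0.77  0.28  1.49  0.    1.37 -2.3 ]
total turn units [ 0.001 -0.001  0.001] deg [ 0.1 -0.1  0.1]
total shift units now [0.25  1.776 0.153] after turn [0.253 1.776 0.15 ]
```

Request:
{"fn": "arm_command", "kwargs": {
  "motion": "0.04 0.1 0 0 0 0 0; 0.04 0.15 0 0 0 0 0; 0.04 0.17 0 0 0 0 0; 0.03 0.17 0 0 0 0 0; 0.03 0.17 0 0 0 0 0; 0.02 0.17 0 0 0 0 0; 0.02 0.17 0 0 0 0 0; 0.02 0.17 0 0 0 0 0; 0.01 0.15 0 0 0 0 0; 0.01 0.1 0 0 0 0 0"
}}

```text
time_s: 7.42
eef_pos: [0.4736, -0.0252, 0.2266]
eef_rot: [-0.001, 0.027, 1.0, -0.001]
wrist_force: [0.7, 0.1, 0.7]
opening: 0.263
```

```bash
python3 - <<'E'
from go import *
show([.483,.018,.2])
E
```

```text
t 7.42 tcp [ 0.4736 -0.0252  0.2266] F [0.7 0.1 0.7] open 0.263 q [-0.3  -0.04  1.86 -0.    1.33 -1.82]
total turn units [-0.001 -0.002 -0.009] deg [-0.1 -0.1 -0.5]
total shift units now [-0.035  0.218  0.132] after turn [-0.037  0.218  0.133]
```

Request:
{"fn": "arm_command", "kwargs": {
  "motion": "-0.035 0.12 0 0 0 -0.009 0; 0 0.09 0 0 0 0 0; 0 0 0 0 0 0 0; 0 0 0 0 0 0 0"
}}

```text
time_s: 7.75
eef_pos: [0.4795, 0.0237, 0.224]
eef_rot: [-0.003, 0.019, 1.0, 0.0]
wrist_force: [-0.4, 0.1, -0.0]
opening: 0.261
```

```bash
python3 - <<'E'
from go import *
import cv2
show([.483,.018,.031])
for n in("side","top"):
    c=camera(n); cv2.imwrite(f"pics/{n}4.png",cv2.resize(c["img"][0:260,180:440,::-1],None,fx=2.3,fy=2.3,interpolation=cv2.INTER_CUBIC))
E
```

```text
t 7.75 tcp [0.4795 0.0237 0.224 ] F [-0.4  0.1 -0. ] open 0.261 q [-0.2  -0.02  1.84 -0.    1.33 -1.73]
total turn units [ 0.    -0.006  0.007] deg [ 0.  -0.3  0.4]
total shift units now [-0.024 -0.028  0.965] after turn [-0.019 -0.028  0.965]
```

View pics/side4.png

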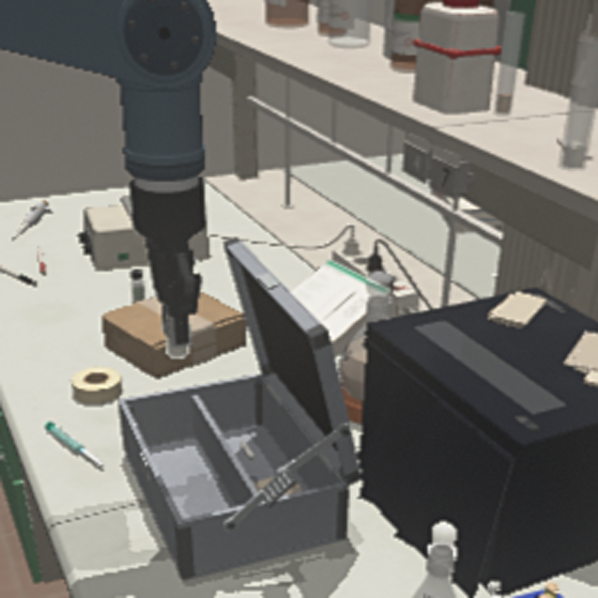

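View pics/top4.png

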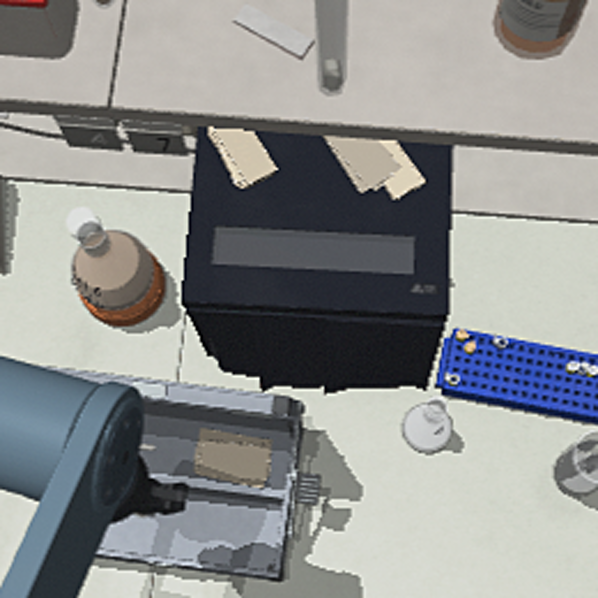

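Request:
{"fn": "arm_command", "kwargs": {
  "motion": "-0.02 -0.028 0 0 -0.006 0.007 0; 0 0 0.1 0 0 0 0; 0 0 0.1 0 0 0 0; 0 0 0.1 0 0 0 0; 0 0 0.1 0 0 0 0; 0 0 0.1 0 0 0 0; 0 0 0 0 0 0 0; 0 0 0 0 0 0 0"
}}

```text
time_s: 8.52
eef_pos: [0.4874, 0.0048, 0.122]
eef_rot: [0.004, 0.031, 1.0, -0.002]
wrist_force: [0.9, -0.1, 0.6]
opening: 0.264
```

```bash
python3 - <<'E'
from go import *
show([.483,.018,.031])
E
```

```text
t 8.52 tcp [0.4874 0.0048 0.122 ] F [ 0.9 -0.1  0.6] open 0.264 q [-0.23  0.11  1.92 -0.    1.1  -1.74]
total turn units [-0.003  0.008 -0.016] deg [-0.2  0.5 -1. ]
total shift units now [0.03  0.066 0.455] after turn [0.025 0.065 0.455]
```

Request:
{"fn": "arm_command", "kwargs": {
  "motion": "0.025 0.065 0 0 0.008 -0.016 0; 0 0 0 0 0 0 0; 0 0 0 0 0 0 0"
}}

```text
time_s: 8.77
eef_pos: [0.4845, 0.0167, 0.1244]
eef_rot: [0.001, 0.024, 1.0, -0.002]
wrist_force: [0.5, 0.2, 0.1]
opening: 0.26
```

```bash
python3 - <<'E'
from go import *
show([.483,.018,.031])
E
```

```text
t 8.77 tcp [0.4845 0.0167 0.1244] F [0.5 0.2 0.1] open 0.26 q [-0.21  0.11  1.92 -0.    1.11 -1.73]
total turn units [-0.004  0.002 -0.002] deg [-0.2  0.1 -0.1]
total shift units now [0.009 0.008 0.467] after turn [0.008 0.006 0.467]
```

Request:
{"fn": "arm_command", "kwargs": {
  "motion": "0.01 0.008 0.05 0 0 0 0; 0.004 0 0.06 0 0.002 0 0; 0.004 0 0.06 0 0.002 0 0; 0.004 0 0.06 0 0.002 0 0; 0.004 0 0.06 0 0.002 0 0; 0.004 0 0.05 0 0.002 0 0; 0 0 0 0 0 0 0; 0 0 0 0 0 0 0"
}}

```text
time_s: 9.43
eef_pos: [0.4803, 0.0184, 0.0529]
eef_rot: [-0.001, 0.023, 1.0, -0.003]
wrist_force: [0.2, -0.0, -0.1]
opening: 0.262
```

```bash
python3 - <<'E'
from go import *
show([.483,.018,.031])
E
```

```text
t 9.43 tcp [0.4803 0.0184 0.0529] F [ 0.2 -0.  -0.1] open 0.262 q [-0.21  0.23  1.97 -0.01  0.95 -1.73]
total turn units [-0.005 -0.002 -0.001] deg [-0.3 -0.1 -0. ]
total shift units now [-0.014 -0.001  0.109] after turn [-0.014 -0.001  0.109]
```

Request:
{"fn": "arm_command", "kwargs": {
  "motion": "-0.01 0 0.03 -0.005 0 0 0; 0 0 0.03 0 0 0 0; 0 0 0.03 0 0 0 0; 0 0 0.02 0 0 0 0; 0 0 0 0 0 0 0; 0 0 0 0 0 0 0"
}}

```text
time_s: 9.93
eef_pos: [0.4838, 0.018, 0.0297]
eef_rot: [0.0, 0.023, 1.0, -0.0]
wrist_force: [-0.1, 0.4, -0.3]
opening: 0.258
```

```bash
python3 - <<'E'
from go import *
show([.483,.018,.0295])
E
```

```text
t 9.93 tcp [0.4838 0.018  0.0297] F [-0.1  0.4 -0.3] open 0.258 q [-0.21  0.28  1.97 -0.    0.9  -1.73]
total turn units [-0.     0.001 -0.001] deg [-0.  0. -0.]
total shift units now [ 0.004 -0.     0.001] after turn [ 0.004 -0.     0.001]
```

Request:
{"fn": "arm_command", "kwargs": {
  "motion": "0 0 0.005 0 0 0 0; 0 0 0 0 0 0 0"
}}

```text
time_s: 10.1
eef_pos: [0.4842, 0.0179, 0.029]
eef_rot: [0.001, 0.023, 1.0, -0.0]
wrist_force: [-0.3, -0.1, 0.3]
opening: 0.263
```

Request:
{"fn": "arm_command", "kwargs": {
  "motion": "0 0 0 0 0 0 0.3; 0 0 0 0 0 0 0.4; 0 0 0 0 0 0 0.5; 0 0 0 0 0 0 0.7; 0 0 0 0 0 0 0.7; 0 0 0 0 0 0 0.7"
}}

```text
time_s: 10.6
eef_pos: [0.485, 0.0178, 0.03]
eef_rot: [0.002, 0.023, 1.0, -0.0]
wrist_force: [-0.7, 0.6, -0.3]
opening: 0.702
```

```bash
python3 - <<'E'
from go import *
import cv2
show([.483,.018,.2])
c=camera("side"); cv2.imwrite("pics/side5.png",cv2.resize(c["img"][100:260,220:350,::-1],None,fx=4,fy=4)[:600])
E
```

```text
t 10.6 tcp [0.485  0.0178 0.03  ] F [-0.7  0.6 -0.3] open 0.702 q [-0.21  0.28  1.96 -0.    0.9  -1.73]
total turn units [-0.001  0.003 -0.   ] deg [-0.   0.2 -0. ]
total shift units now [ 0.007 -0.    -0.85 ] after turn [ 0.01   0.001 -0.85 ]
```

View pics/side5.png

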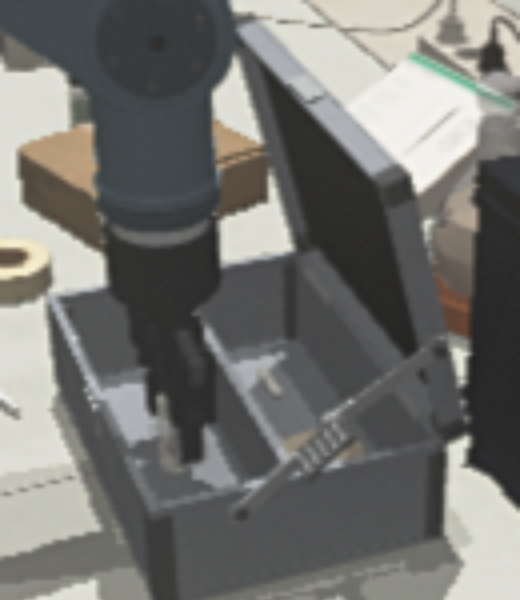

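Request:
{"fn": "arm_command", "kwargs": {
  "motion": "0 0 -0.04 0 0 0 0.7; 0 0 -0.08 0 0 0 0.7; 0 0 -0.1 0 0 0 0.7; 0 0 -0.15 0 0 0 0.7; 0 0 -0.15 0 0 0 0.7; 0 0 -0.15 0 0 0 0; 0 0 -0.12 0 0 0 0; 0 0 -0.05 0 0 0 0; 0 0 0 0 0 0 0; 0 0 0 0 0 0 0"
}}

```text
time_s: 11.48
eef_pos: [0.4827, 0.0183, 0.2098]
eef_rot: [0.001, 0.023, 1.0, -0.0]
wrist_force: [0.2, -0.9, -1.1]
opening: 0.005
```

```bash
python3 - <<'E'
from go import *
import cv2
show([.45,-.149,.25],tilt=.6)
for n,(a,b,c0,d) in dict(side=(100,260,220,350),top=(140,270,180,340)).items():
    c=camera(n); cv2.imwrite(f"pics/{n}6.png",cv2.resize(c["img"][a:b,c0:d,::-1],None,fx=3.7,fy=3.7,interpolation=cv2.INTER_CUBIC))
E
```

```text
t 11.48 tcp [0.4827 0.0183 0.2098] F [ 0.2 -0.9 -1.1] open 0.005 q [-0.21 -0.01  1.86 -0.    1.29 -1.73]
total turn units [-0.001 -0.571 -0.   ] deg [ -0.  -34.2  -0. ]
total shift units now [ 0.125 -0.843 -0.201] after turn [-0.01  -0.843 -0.237]
```

View pics/side6.png

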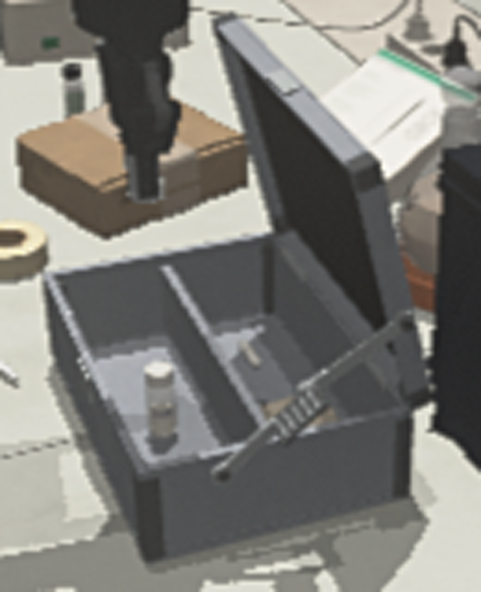

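View pics/top6.png

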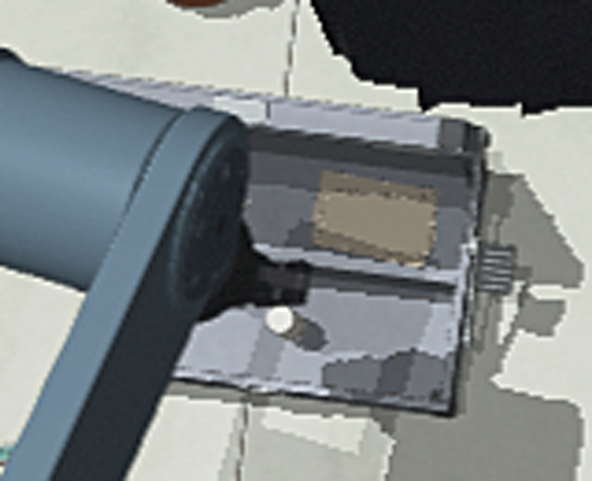

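Request:
{"fn": "arm_command", "kwargs": {
  "motion": "0.03 -0.15 -0.04 0 0 0 0; 0.03 -0.15 -0.05 0 -0.08 0 0; 0.02 -0.15 -0.05 0 -0.1 0 0; 0.02 -0.15 -0.05 0 -0.1 0 0; 0 -0.15 0 0 -0.1 0 0; 0 -0.06 0 0 -0.1 0 0; 0 0 0 0 -0.08 0 0; 0 0 0 0 0 0 0; 0 0 0 0 0 0 0"
}}

```text
time_s: 12.33
eef_pos: [0.4471, -0.1466, 0.2332]
eef_rot: [0.292, 0.023, 0.956, -0.007]
wrist_force: [0.2, -0.1, 0.3]
opening: 0.002
```

```bash
cat >> go.py <<'E'
from h import chest2w,proj
POSE=[.531,.0155,-.045]
def cshow(p,tilt=0):
    w=chest2w(POSE,p)[0]; print('target',w.round(4)); show(w,tilt)
    o=get_obs(); d=o['eef_pos']-np.array([POSE[0],POSE[1],0]); print('tcp in chest',R.from_euler('z',-POSE[2]).apply(d).round(4))
E
python3 - <<'E'
from go import *
cshow([-.024,-.168,.160],.6)
E
```

```text
target [ 0.4995 -0.1513  0.16  ]
t 12.33 tcp [ 0.4471 -0.1466  0.2332] F [ 0.2 -0.1  0.3] open 0.002 q [-0.87 -0.48  2.29  0.52  0.97 -2.62]
total turn units [-0.001 -0.007 -0.002] deg [-0.1 -0.4 -0.1]
total shift units now [-0.014 -0.011  0.45 ] after turn [-0.01  -0.012  0.45 ]
tcp in chest [-0.0766 -0.1657  0.2332]
```

Excellent; approach along the tool axis.

Request:
{"fn": "arm_command", "kwargs": {
  "motion": "-0.01 -0.01 0.08 0 -0.007 0 0; 0 0 0.1 0 0 0 0; 0 0 0.1 0 0 0 0; 0 0 0.1 0 0 0 0; 0 0 0.05 0 0 0 0; 0 0 0 0 0 0 0; 0 0 0 0 0 0 0"
}}

```text
time_s: 12.92
eef_pos: [0.5023, -0.1468, 0.1581]
eef_rot: [0.287, 0.018, 0.958, -0.003]
wrist_force: [-0.1, 0.9, 0.7]
opening: -0.0
```

```bash
python3 - <<'E'
from go import *
import cv2
cshow([.004,-.168,.118],.6)
for n,(a,b,c0,d) in dict(side=(100,260,220,350),top=(140,270,220,380)).items():
    c=camera(n); cv2.imwrite(f"pics/{n}7.png",cv2.resize(c["img"][a:b,c0:d,::-1],None,fx=3.7,fy=3.7,interpolation=cv2.INTER_CUBIC))
E
```

```text
target [ 0.5274 -0.1525  0.118 ]
t 12.92 tcp [ 0.5023 -0.1468  0.1581] F [-0.1  0.9  0.7] open -0.0 q [-0.74 -0.17  2.24  0.59  0.7  -2.66]
total turn units [ 0.007 -0.017  0.004] deg [ 0.4 -1.   0.3]
total shift units now [ 0.004 -0.025  0.237] after turn [ 0.009 -0.023  0.237]
tcp in chest [-0.0214 -0.1634  0.1581]
```

View pics/side7.png

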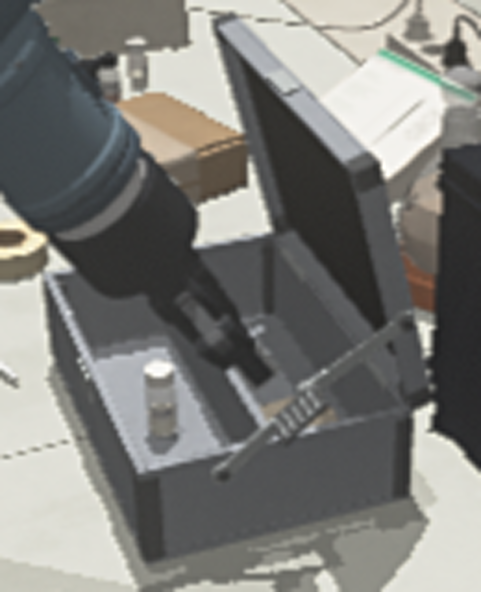

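View pics/top7.png

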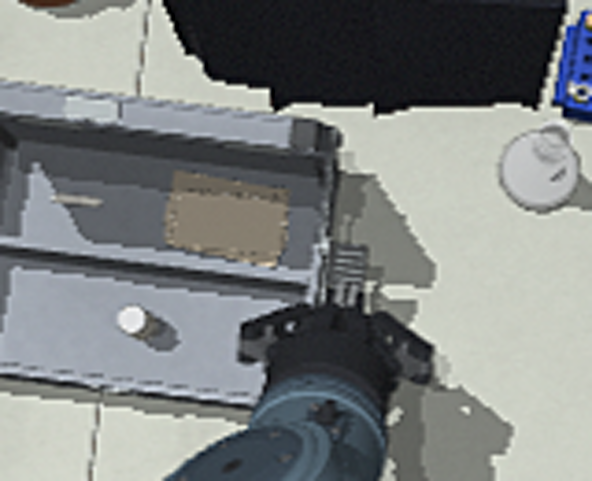

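Request:
{"fn": "arm_command", "kwargs": {
  "motion": "0.008 -0.02 0.06 0.007 -0.017 0.004 0; 0 0 0.06 0 0 0 0; 0 0 0.05 0 0 0 0; 0 0 0 0 0 0 0; 0 0 0 0 0 0 0"
}}

```text
time_s: 13.43
eef_pos: [0.5225, -0.1534, 0.1347]
eef_rot: [0.299, 0.02, 0.954, -0.01]
wrist_force: [0.5, -0.8, 0.1]
opening: 0.003
```

```bash
python3 - <<'E'
from go import *
cshow([.004,-.168,.118],.6)
E
```

```text
target [ 0.5274 -0.1525  0.118 ]
t 13.43 tcp [ 0.5225 -0.1534  0.1347] F [ 0.5 -0.8  0.1] open 0.003 q [-0.72 -0.07  2.23  0.68  0.6  -2.75]
total turn units [-0.004  0.007  0.005] deg [-0.3  0.4  0.3]
total shift units now [0.028 0.006 0.082] after turn [0.027 0.006 0.083]
tcp in chest [-0.0008 -0.1691  0.1347]
```

Request:
{"fn": "arm_command", "kwargs": {
  "motion": "0.028 0.01 0.03 0 0.007 0.004 0; 0 0 0.02 0 0 0 0; 0 0 0.02 0 0 0 0; 0 0 0.02 0 0 0 0; 0 0 0.02 0 0 0 0"
}}

```text
time_s: 13.85
eef_pos: [0.5323, -0.153, 0.1164]
eef_rot: [0.298, 0.021, 0.954, -0.011]
wrist_force: [-0.2, 2.7, 3.6]
opening: 0.0
```

```bash
python3 - <<'E'
from go import *
cshow([.004,-.168,.118],.6)
E
```

```text
target [ 0.5274 -0.1525  0.118 ]
t 13.85 tcp [ 0.5323 -0.153   0.1164] F [-0.2  2.7  3.6] open 0.0 q [-0.7  -0.01  2.21  0.71  0.55 -2.77]
total turn units [-0.008  0.005  0.002] deg [-0.5  0.3  0.1]
total shift units now [ 0.015  0.001 -0.02 ] after turn [ 0.015  0.001 -0.02 ]
tcp in chest [ 0.0088 -0.1683  0.1164]
```

Request:
{"fn": "arm_command", "kwargs": {
  "motion": "0.01 0 0.025 0 0 0 0; 0.004 0 0.025 0 0 0 0; 0.004 0 0.025 0 0 0 0; 0.004 0 0.025 0 0 0 0"
}}

```text
time_s: 14.18
eef_pos: [0.5424, -0.1538, 0.0981]
eef_rot: [0.3, 0.021, 0.954, -0.011]
wrist_force: [-8.6, 1.0, 8.3]
opening: -0.003
```

```bash
python3 - <<'E'
from go import *
import cv2
cshow([.004,-.168,.118],.6)
for n,(a,b,c0,d) in dict(side=(100,260,220,350),top=(140,270,220,380)).items():
    c=camera(n); cv2.imwrite(f"pics/{n}8.png",cv2.resize(c["img"][a:b,c0:d,::-1],None,fx=3.7,fy=3.7,interpolation=cv2.INTER_CUBIC))
E
```

```text
target [ 0.5274 -0.1525  0.118 ]
t 14.18 tcp [ 0.5424 -0.1538  0.0981] F [-8.6  1.   8.3] open -0.003 q [-0.69  0.06  2.2   0.77  0.5  -2.83]
total turn units [-0.008  0.009  0.004] deg [-0.5  0.5  0.2]
total shift units now [ 0.005  0.002 -0.125] after turn [ 0.006  0.003 -0.124]
tcp in chest [ 0.019  -0.1687  0.0981]
```

View pics/side8.png

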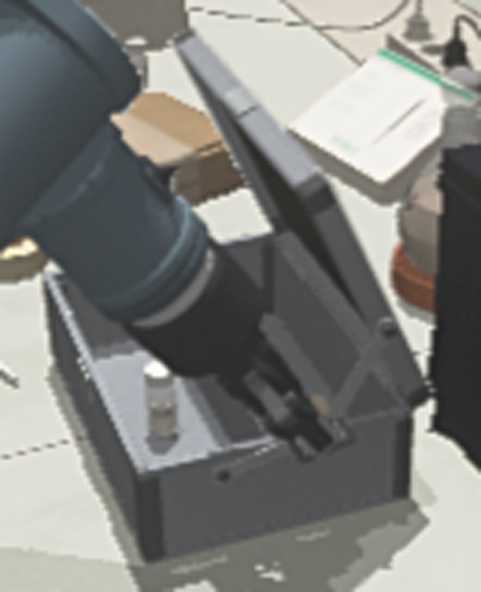

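View pics/top8.png

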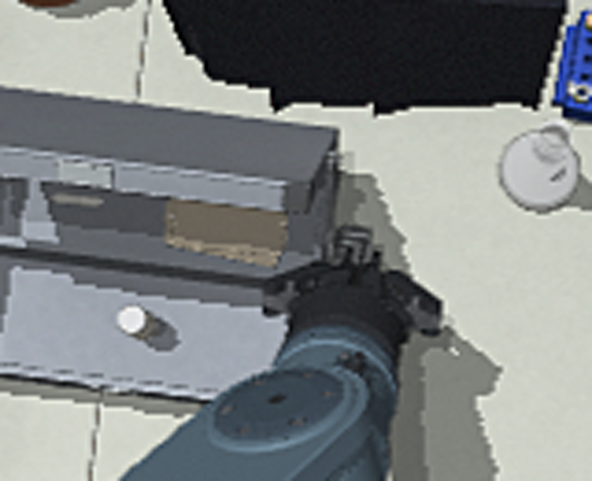

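Request:
{"fn": "arm_command", "kwargs": {
  "motion": "0 0 -0.05 0 0 0 0; 0 0 -0.1 0 0 0 0; 0 0 -0.15 0 0 0 0; 0 0 -0.15 0 0 0 0; 0 0 -0.15 0 0 0 0; 0 0 -0.1 0 0 0 0; 0 0 0 0 0 0 0; 0 0 0 0 0 0 0"
}}

```text
time_s: 14.95
eef_pos: [0.4577, -0.1486, 0.213]
eef_rot: [0.295, 0.022, 0.955, -0.011]
wrist_force: [0.3, 0.1, 0.3]
opening: 0.003
```

```bash
python3 - <<'E'
from go import *
import cv2
cshow([-.1,-.168,.3],0)
for n,(a,b,c0,d) in dict(side=(100,260,220,350),top=(140,270,180,340)).items():
    c=camera(n); cv2.imwrite(f"pics/{n}9.png",cv2.resize(c["img"][a:b,c0:d,::-1],None,fx=3.7,fy=3.7,interpolation=cv2.INTER_CUBIC))
E
```

```text
target [ 0.4235 -0.1478  0.3   ]
t 14.95 tcp [ 0.4577 -0.1486  0.213 ] F [0.3 0.1 0.3] open 0.003 q [-0.85 -0.42  2.3   0.54  0.89 -2.64]
total turn units [-0.008  0.573 -0.   ] deg [-0.5 34.4 -0. ]
total shift units now [-0.105 -0.007 -0.455] after turn [ 0.171 -0.004 -0.435]
tcp in chest [-0.0659 -0.1673  0.213 ]
```

View pics/side9.png

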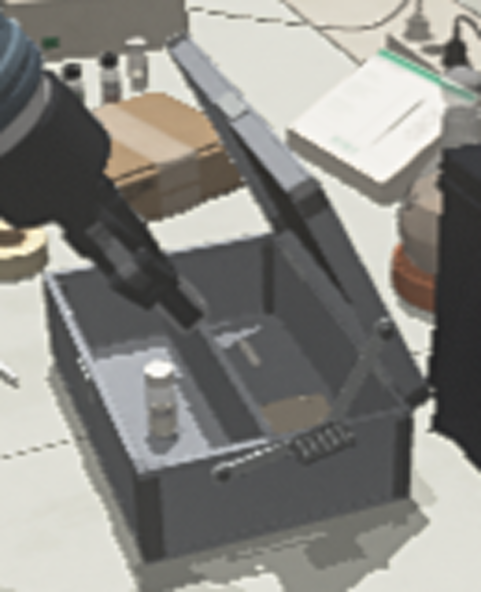

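View pics/top9.png

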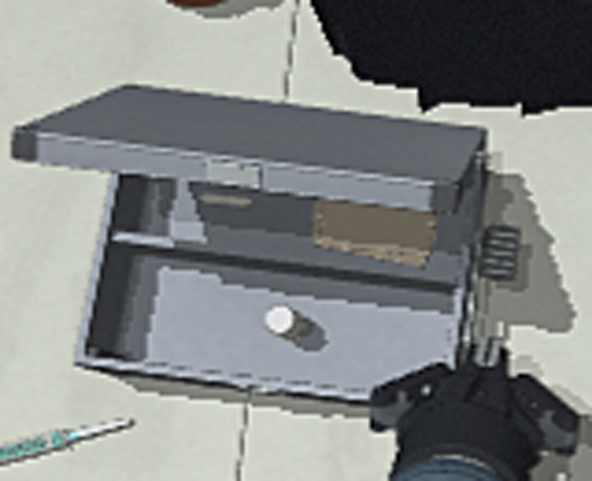

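```bash
python3 - <<'E'
from h import *
from scipy.optimize import least_squares
pose=[.531,.0155,-.045]
obs=[('top',(-.196,.14,.02),(183.8,174.3)),('top',(-.196,.14,0),(183.8,183.2)),('top',(-.196,-.14,.02),(304.3,189.2)),('side',(-.196,.14,.02),(268.6,110.3)),('side',(-.196,-.14,.02),(307.8,148.6))]
f=lambda v:np.concatenate([proj(c,chest2w(pose,lid2c(v[0],p)))[0]-o for c,p,o in obs])
s=least_squares(f,[.3]);print(s.x,s.fun.round(1))
print(lid2c(s.x[0],[(-.196,0,.02),(-.17,0,.02)]))
# ground points of the black box base
for u in((265,163),(375,165),(300,168)): print(ray('top',u,0).round(3))
E
```

```text
[0.20925297] [ 0.5  0.2  0.3 -0.3  0.5  0.1  0.7 -2.6 -0.9  1.6]
[[0.02800637 0.         0.27091313]
 [0.03941018 0.         0.24754749]]
[0.688 0.025 0.   ]
[ 0.709 -0.315  0.   ]
[ 0.68  -0.085  0.   ]
```

```bash
python3 - <<'E'
import cv2
a=cv2.imread("pics/side0.png"); cv2.imwrite("pics/sh_s.png",cv2.resize(a[0:230,200:640],None,fx=1.8,fy=1.8))
a=cv2.imread("pics/top0.png"); cv2.imwrite("pics/sh_t.png",cv2.resize(a[0:180,60:500],None,fx=1.8,fy=1.8))
E
```

```text
(no output)
```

View pics/sh_s.png

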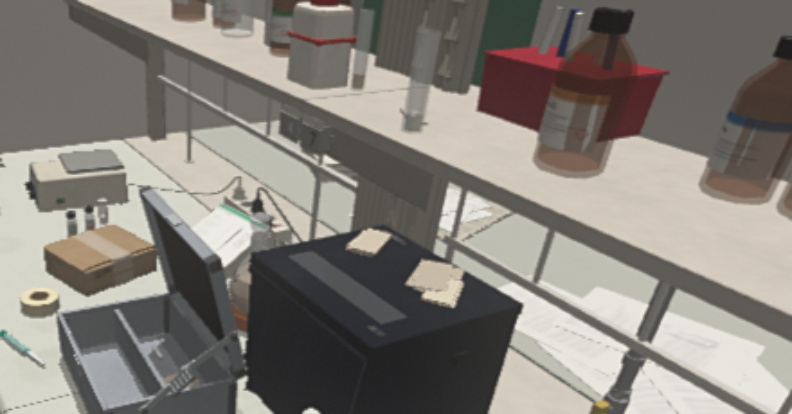

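View pics/sh_t.png

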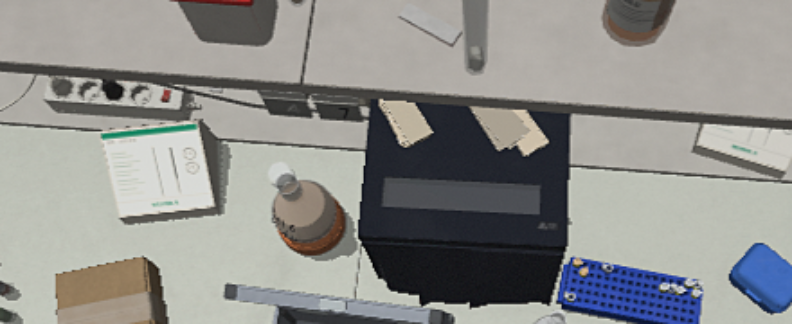

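```bash
python3 - <<'E'
from h import *
from scipy.optimize import least_squares
for k,s,t in(('shelf',(371,52.8),(228.3,45.6)),('box',(340,142.8),(261,131.7))):
    f=lambda v:np.r_[proj('side',v)[0]-s,proj('top',v)[0]-t]
    r=least_squares(f,[.7,0,.3]);print(k,r.x.round(3),r.fun.round(1))
E
```

```text
shelf [0.808 0.044 0.421] [-1.9  0.6  0.8 -1.4]
box [0.712 0.005 0.2  ] [-0.5  0.1  0.2 -0.4]
```

Request:
{"fn": "arm_command", "kwargs": {
  "motion": "-0.05 0 -0.1 0 0 0 0; -0.1 0 -0.15 0 0.08 0 0; -0.1 0 -0.15 0 0.1 0 0; -0.05 0.05 -0.15 0 0.1 0 0; 0 0.1 -0.08 0 0.1 0 0; 0 0.15 0 0 0.1 0 0; 0 0.15 0 0 0.08 0 0; 0 0.15 0 0 0 0 0; 0 0.15 0 0 0 0 0; 0 0.1 0 0 0 0 0"
}}

```text
time_s: 15.88
eef_pos: [0.4619, 0.0305, 0.3382]
eef_rot: [-0.023, 0.028, 0.999, 0.004]
wrist_force: [-0.6, -0.4, 0.0]
opening: 0.0
```

```bash
python3 - <<'E'
from go import *
cshow([.085,.03,.335],0)
E
```

```text
target [0.6173 0.0416 0.335 ]
t 15.88 tcp [0.4619 0.0305 0.3382] F [-0.6 -0.4  0. ] open 0.0 q [-0.19 -0.12  1.7   0.    1.6  -1.71]
total turn units [ 0.008 -0.043 -0.01 ] deg [ 0.5 -2.6 -0.6]
total shift units now [-0.772  0.099 -0.018] after turn [-0.773  0.091  0.016]
tcp in chest [-0.0697  0.0119  0.3382]
```

Request:
{"fn": "arm_command", "kwargs": {
  "motion": "-0.08 0.04 0 0.008 -0.043 -0.01 0; -0.12 0.04 0 0 0 0 0; -0.15 0 0 0 0 0 0; -0.15 0 0 0 0 0 0; -0.12 0 0 0 0 0 0; -0.08 0 0 0 0 0 0; 0 0 0 0 0 0 0; 0 0 0 0 0 0 0"
}}

```text
time_s: 16.55
eef_pos: [0.6098, 0.056, 0.3131]
eef_rot: [-0.014, 0.011, 1.0, 0.004]
wrist_force: [-0.9, 0.7, -0.2]
opening: -0.003
```

```bash
python3 - <<'E'
from go import *
cshow([.085,.03,.335],0)
E
```

```text
target [0.6173 0.0416 0.335 ]
t 16.55 tcp [0.6098 0.056  0.3131] F [-0.9  0.7 -0.2] open -0.003 q [-0.1   0.23  1.39  0.01  1.55 -1.65]
total turn units [ 0.007 -0.026  0.021] deg [ 0.4 -1.6  1.3]
total shift units now [-0.036 -0.07  -0.111] after turn [-0.04  -0.07  -0.109]
tcp in chest [0.0769 0.044  0.3131]
```

Request:
{"fn": "arm_command", "kwargs": {
  "motion": "-0.05 -0.03 0 0.007 -0.026 0.02 0; 0 0 0.06 0 0 0 0; 0 0 0.08 0 0 0 0; 0 0 0.08 0 0 0 0; 0 0 0.06 0 0 0 0; 0 0 0 0 0 0 0; 0 0 0 0 0 0 0"
}}

```text
time_s: 17.13
eef_pos: [0.6127, 0.0529, 0.2444]
eef_rot: [-0.008, 0.019, 1.0, 0.002]
wrist_force: [0.6, 0.3, -0.2]
opening: -0.004
```

```bash
python3 - <<'E'
from go import *
import cv2
cshow([.055,.035,.252],0)
for n,(a,b,c0,d) in dict(side=(40,260,200,380),top=(60,270,160,360)).items():
    c=camera(n); cv2.imwrite(f"pics/{n}10.png",cv2.resize(c["img"][a:b,c0:d,::-1],None,fx=2.7,fy=2.7,interpolation=cv2.INTER_CUBIC))
E
```

```text
target [0.5875 0.048  0.252 ]
t 17.13 tcp [0.6127 0.0529 0.2444] F [ 0.6  0.3 -0.2] open -0.004 q [-0.11  0.27  1.48  0.    1.41 -1.64]
total turn units [ 0.003 -0.014  0.006] deg [ 0.2 -0.9  0.3]
total shift units now [ 0.125 -0.029 -0.036] after turn [ 0.125 -0.03  -0.038]
tcp in chest [0.0799 0.041  0.2444]
```

View pics/side10.png

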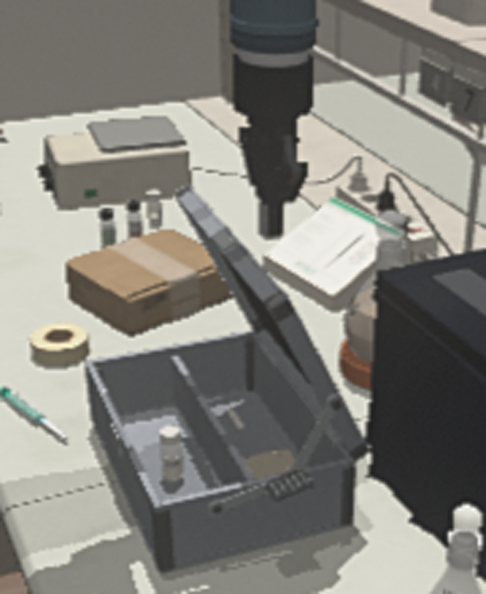

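View pics/top10.png

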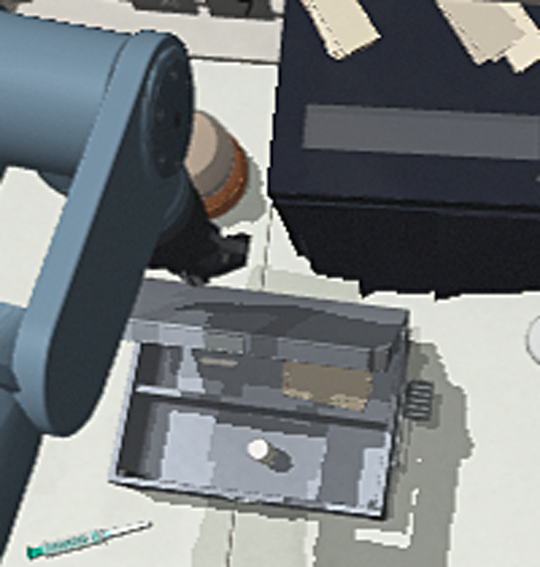

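Request:
{"fn": "arm_command", "kwargs": {
  "motion": "0.05 0 -0.03 0 -0.01 0.006 0; 0.04 0 0 0 0 0 0; 0.025 0 0 0 0 0 0; 0.02 0 0 0 0 0 0"
}}

```text
time_s: 17.57
eef_pos: [0.587, 0.0537, 0.2547]
eef_rot: [0.001, 0.023, 1.0, 0.001]
wrist_force: [1.1, 0.4, 0.5]
opening: -0.002
```

```bash
python3 - <<'E'
from go import *
cshow([.048,.035,.252],0)
E
```

```text
target [0.5805 0.0483 0.252 ]
t 17.57 tcp [0.587  0.0537 0.2547] F [1.1 0.4 0.5] open -0.002 q [-0.11  0.19  1.55  0.    1.4  -1.64]
total turn units [ 0.002  0.002 -0.   ] deg [ 0.1  0.1 -0. ]
total shift units now [ 0.031 -0.029  0.013] after turn [ 0.031 -0.029  0.014]
tcp in chest [0.0542 0.0407 0.2547]
```

Near contact; begin the arc.

Request:
{"fn": "arm_command", "kwargs": {
  "motion": "0.022 -0.005 0.01 0 0 0 0; 0.022 -0.005 0.01 0 0 0 0; 0.022 -0.005 0.011 0 0 0 0; 0.022 0 0.011 0 0 0 0; 0.022 0 0.012 0 0 0 0; 0.022 0 0.012 0 0 0 0"
}}

```text
time_s: 18.07
eef_pos: [0.5614, 0.0521, 0.2442]
eef_rot: [0.006, 0.022, 1.0, 0.002]
wrist_force: [0.6, 1.3, 4.0]
opening: 0.001
```

```bash
cat >> go.py <<'E'
def arc():
    o=get_obs(); d=o['eef_pos']-np.array([POSE[0],POSE[1],0]); p=R.from_euler('z',-POSE[2]).apply(d)
    vx,vz=p[0]-.011-.096,p[2]-.086; rho=np.hypot(vx,vz); r=np.sqrt(max(rho**2-.02**2,0))
    e=np.arctan2(vz,-vx)-np.arctan2(.02,r)
    print('chest',p.round(4),'F',o['wrist_force'].round(1),'r',r.round(4),'e deg',np.degrees(e).round(1),'dir',np.sin(e+.11).round(2),np.cos(e+.11).round(2),'t',round(o['time_s'],2))
    print('turn',((rot(o['eef_rot']).inv()*down()).as_rotvec()/(np.pi/3)).round(3))
E
python3 -c "
from go import *
arc()"
```

```text
chest [0.0287 0.0379 0.2442] F [0.6 1.3 4. ] r 0.1754 e deg 57.2 dir 0.89 0.45 t 18.07
turn [0.003 0.012 0.   ]
```

Request:
{"fn": "arm_command", "kwargs": {
  "motion": "0.02 0 0.011 0 0.01 0 0; 0.02 0 0.011 0 0 0 0; 0.02 0 0.012 0 0.002 0 0; 0.019 0 0.012 0 0.002 0 0; 0.019 0 0.013 0 0.002 0 0; 0.018 0 0.013 0 0.002 0 0; 0.018 0 0.014 0 0.002 0 0; 0.017 0 0.014 0 0.002 0 0; 0.017 0 0.015 0 0.002 0 0; 0.017 0 0.015 0 0.002 0 0"
}}

```text
time_s: 18.9
eef_pos: [0.5193, 0.0539, 0.2152]
eef_rot: [-0.01, 0.022, 1.0, 0.002]
wrist_force: [1.6, 0.8, 2.3]
opening: 0.0
```

```bash
python3 -c "
from go import *
arc()"
```

```text
chest [-0.0135  0.0379  0.2152] F [1.6 0.8 2.3] r 0.1755 e deg 40.5 dir 0.73 0.68 t 18.9
turn [ 0.003 -0.019  0.   ]
```

Request:
{"fn": "arm_command", "kwargs": {
  "motion": "0.016 0 0.015 0 -0.015 0 0; 0.016 0 0.016 0 0 0 0; 0.015 0 0.016 0 0 0 0; 0.015 0 0.017 0 0 0 0; 0.014 0 0.017 0 0 0 0; 0.014 0 0.018 0 0 0 0; 0.013 0 0.018 0 0 0 0; 0.013 0 0.018 0 0 0 0; 0.012 0 0.018 0 0 0 0; 0.012 0 0.018 0 0 0 0"
}}

```text
time_s: 19.73
eef_pos: [0.4874, 0.0553, 0.1766]
eef_rot: [-0.002, 0.022, 1.0, 0.001]
wrist_force: [1.2, 1.6, 0.5]
opening: 0.0
```

```bash
python3 -c "
from go import *
arc()"
```

```text
chest [-0.0454  0.0378  0.1766] F [1.2 1.6 0.5] r 0.1761 e deg 24.3 dir 0.51 0.86 t 19.73
turn [ 0.003 -0.003  0.   ]
```

Request:
{"fn": "arm_command", "kwargs": {
  "motion": "0.01 0 0.017 0 0 0 0; 0.01 0 0.017 0 0 0 0; 0.009 0 0.018 0 0 0 0; 0.008 0 0.018 0 0 0 0; 0.008 0 0.018 0 0 0 0; 0.007 0 0.018 0 0 0 0; 0.006 0 0.018 0 0 0 0; 0.006 0 0.018 0 0 0 0"
}}

```text
time_s: 20.4
eef_pos: [0.4722, 0.0561, 0.1447]
eef_rot: [-0.003, 0.022, 1.0, 0.001]
wrist_force: [-0.9, -0.0, 1.6]
opening: 0.001
```

```bash
python3 - <<'E'
from go import *
import cv2
arc()
for n,(a,b,c0,d) in dict(side=(60,260,200,360)).items():
    c=camera(n); cv2.imwrite(f"pics/{n}11.png",cv2.resize(c["img"][a:b,c0:d,::-1],None,fx=2.9,fy=2.9,interpolation=cv2.INTER_CUBIC))
E
```

```text
chest [-0.0606  0.0379  0.1447] F [-0.9 -0.   1.6] r 0.1764 e deg 12.8 dir 0.33 0.94 t 20.4
turn [ 0.003 -0.005  0.   ]
```

View pics/side11.png

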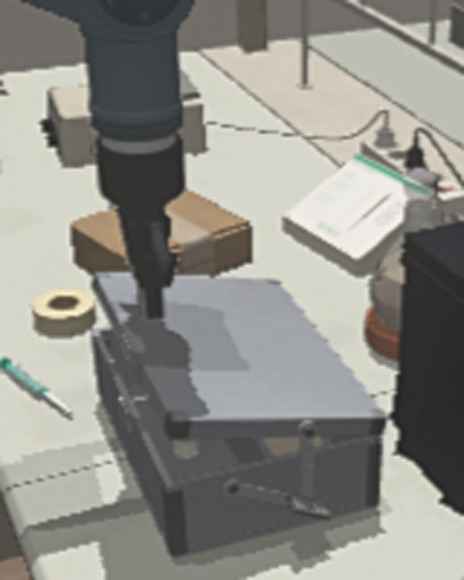

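Request:
{"fn": "arm_command", "kwargs": {
  "motion": "0.005 0 0.017 0 0 0 0; 0.005 0 0.017 0 0 0 0; 0.004 0 0.016 0 0 0 0; 0.004 0 0.016 0 0 0 0; 0.003 0 0.015 0 0 0 0; 0.003 0 0.015 0 0 0 0; 0.003 0 0.014 0 0 0 0; 0.002 0 0.012 0 0 0 0; 0.002 0 0.012 0 0 0 0; 0.002 0 0.012 0 0 0 0"
}}

```text
time_s: 21.28
eef_pos: [0.4638, 0.0564, 0.1115]
eef_rot: [-0.004, 0.022, 1.0, 0.001]
wrist_force: [0.6, 0.5, 0.4]
opening: 0.0
```

```bash
python3 - <<'E'
from go import *
arc()
E
```

```text
chest [-0.069   0.0379  0.1115] F [0.6 0.5 0.4] r 0.1767 e deg 1.8 dir 0.14 0.99 t 21.28
turn [ 0.002 -0.007  0.   ]
```

Request:
{"fn": "arm_command", "kwargs": {
  "motion": "0.001 0 0.01 0 0 0 0; 0.001 0 0.01 0 0 0 0; 0 0 0.01 0 0 0 0; 0 0 0.01 0 0 0 0"
}}

```text
time_s: 21.62
eef_pos: [0.4632, 0.0565, 0.1057]
eef_rot: [-0.005, 0.022, 1.0, 0.001]
wrist_force: [-14.6, 1.4, 35.6]
opening: 0.0
```

```bash
python3 - <<'E'
from go import *
arc()
E
```

```text
chest [-0.0696  0.0379  0.1057] F [-14.6   1.4  35.6] r 0.1765 e deg -0.1 dir 0.11 0.99 t 21.62
turn [ 0.002 -0.009  0.001]
```

Request:
{"fn": "arm_command", "kwargs": {
  "motion": "0 0 -0.01 0 0 0 0; 0 0 -0.03 0 0 0 0; 0 0 -0.08 0 0 0 0; 0 0 -0.12 0 0 0 0; 0 0 -0.15 0 0 0 0; 0 0 -0.15 0 0 0 0; 0 0 -0.15 0 0 0 0; 0 0 0 0 0 0 0; 0 0 0 0 0 0 0"
}}

```text
time_s: 22.37
eef_pos: [0.4631, 0.0562, 0.25]
eef_rot: [-0.006, 0.022, 1.0, 0.001]
wrist_force: [0.1, -0.1, -0.2]
opening: 0.002
```

```bash
python3 - <<'E'
from go import *
import cv2
arc()
for n,(a,b,c0,d) in dict(side=(60,260,200,360),top=(130,270,170,450)).items():
    c=camera(n); cv2.imwrite(f"pics/{n}12.png",cv2.resize(c["img"][a:b,c0:d,::-1],None,fx=2.8,fy=2.8,interpolation=cv2.INTER_CUBIC)); cv2.imwrite(f"pics/{n}12f.png",c["img"][:,:,::-1])
E
```

```text
chest [-0.0696  0.0376  0.25  ] F [ 0.1 -0.1 -0.2] r 0.2402 e deg 38.1 dir 0.7 0.71 t 22.37
turn [ 0.002 -0.012  0.001]
```

View pics/side12.png

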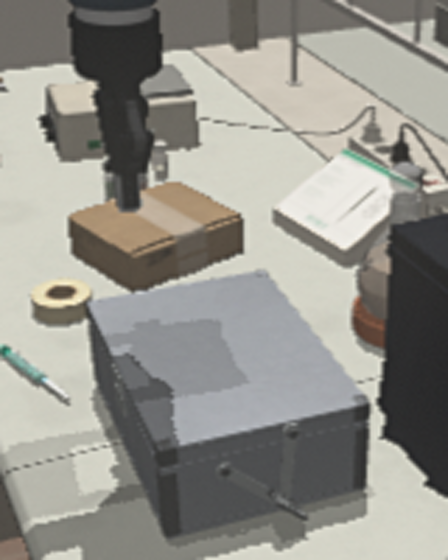

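View pics/top12.png

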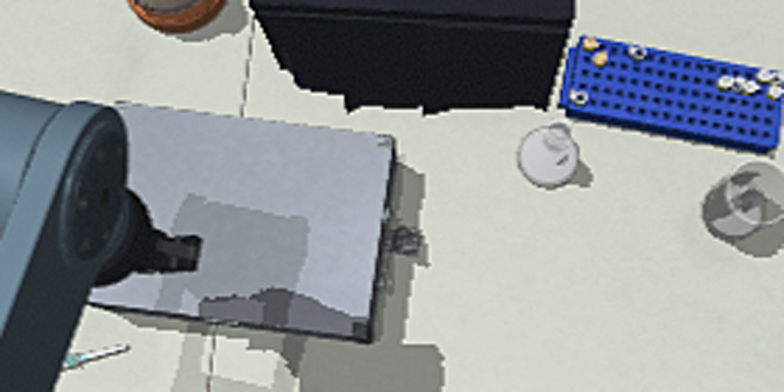

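View pics/side12f.png

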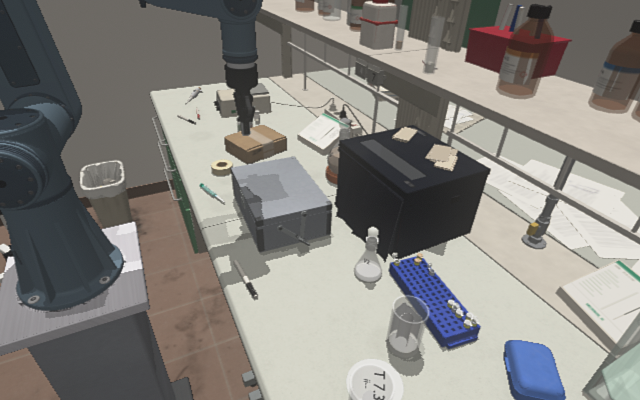

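```bash
python3 - <<'E'
from h import *
a=cv2.imread('pics/side12f.png');b=cv2.imread('pics/side0.png')
for A in(1.326,1.28):print([proj('side',chest2w([.531,.0155,-.045],lid2c(A,p)))[0].round(1) for p in((-.196,-.14,.02),(-.196,.14,.02))])
for n,(x0,y0,x1,y1) in dict(flask=(348,222,386,285),beaker=(380,290,430,360)).items(): print(n,cv2.absdiff(a,b)[y0:y1,x0:x1].mean())
cv2.imwrite('pics/s13.png',cv2.resize(a[150:260,225:345],None,fx=5,fy=5,interpolation=cv2.INTER_CUBIC))
E
```

```text
[array([256.7, 221. ]), array([230.2, 167.3])]
[array([256.9, 217.9]), array([230.2, 164.5])]
flask 2.224171539961014
beaker 2.3217142857142856
```

View pics/s13.png

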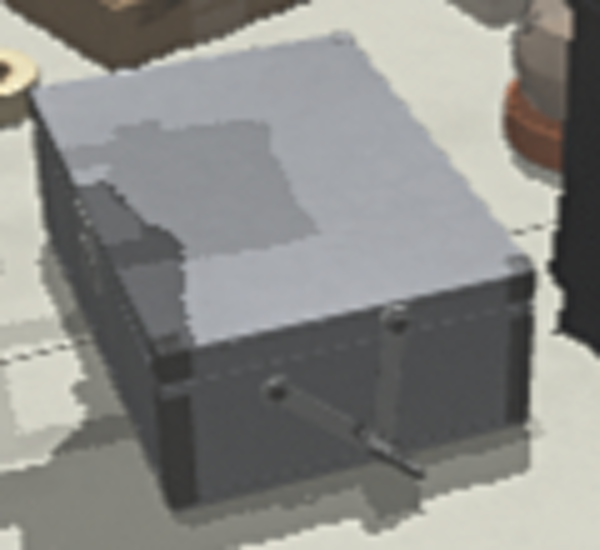

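```bash
python3 -c "
from bench import *
print(hand_in())"
```

```text
the job is handed in; nothing more can be done
None
```

The job is done and handed in at about 22.5 s on the robot's clock; no verdict came back.

- **Vial:** I stood it in the front compartment and let go. After the gripper backed off, both cameras showed it upright and still standing. I last saw it when the lid was partly down; the shut lid hides it now.
- **Stay:** I pressed the thumb plate along its normal. The contact force peaked at about 12 N at the readings. The stay folded, and the lid sank to about 64° above shut.
- **Lid:** I pushed it down along its arc at about 50 mm/s, slowing near the end. Readings on the way down stayed at or below about 4 N, and it did not slam.
- **Shut contact:** The fingertip read about 36 N vertically and 39 N in total at the moment the lid seated. That is more than I wanted and close to the 40 N limit set for the arm and gripper body. It was read once, at the end of that move, and I lifted off straight away.

**Last checks:** The side picture shows no gap under the lid, and its front-right corner is within 1 px of where a shut lid should project. The conical flask and tall beaker look unchanged from the first picture. The arm is clear of everything, with the wrist force near zero.

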